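Lay up the injection tray

ROBOT

A 6-joint arm with a two-finger parallel gripper is mounted at the origin on the work surface. World frame = base frame: x ahead of the robot, y to its left, z up, the work surface at z = 0. Lengths are in m, angles in rad, forces in N, time in s.
With the tool pointing down it reaches from about 0.3 to 0.875 m from the base axis. Payload 6.4 kg.
Tool frame: the origin (TCP) lies midway between the tips of the shut fingers; the grasp point (between the pads) lies 19 mm behind it; z points along the fingers, y is the line along which they close (so a half turn about z gives the same grasp; the last joint's range is limited). The gripper opens to 85 mm and grips with 20 to 120 N. Pads are 22 mm wide; open, the fingers measure 114 mm over their backs; the gripper's body (76 mm by 85 mm) begins 54 mm behind the grasp point. The pads swing forward as they close: fully open they stand 13 mm farther back than shut.
Start: joints at [-1.342, 0.181, 1.607, -0, 1.354, -0.206], TCP at [0.242, -0.522, 0.231] pointing down, gripper open.
Joint ranges: [-2.99, 2.99], [-0.89, 2.07], [0.3, 2.58], [-1.14, 4.28], [0, 2.63], [-3.12, 3.12]. Speed limits (rad/s): [2.57, 2.57, 3.01, 3.14, 3.14, 3.14].

INTERFACE

Orientations are given as a unit quaternion [w, x, y, z].
In Python, from bench import sensors, vision, ctrl gives the robot as it stands.
- The arm moves only by the tool carry_out, never from a script. Its argument "deltas" is text: rows parted by semicolons, each of 7 numbers parted by spaces: the shift along the tool's x, y, z in mm, then the turn, a rotation vector about the tool's x, y, z in rad, then the closure, from 0 (fully open) to 1 (shut). In form: tx ty tz ax ay az claw; .... A call has 1 to 12 rows; each row is the pose to reach, as a shift and turn from the pose commanded when the call began, along the tool's axes at that moment; what a row does not reach only later rows make up. A row lasts 1/8 s, in which the tool goes at most 62.5 mm and 10.7 degrees, less where a joint would pass 70% of its speed; a pose out of reach is approached as far as the arm can. A call with a gripper value outside its range is refused whole. The fingers move at their own pace and stop on an object; the grip force is fixed at half the most. Time passes only in rows, so rows that repeat a pose let the fingers close. It gives the time, the measured TCP pose, the force, the opening and the grip force at its end, in the units of the state.
- sensors.get_obs(): the state, without advancing time (a new reading comes with each control period).
- vision.camera(name): name is "side" or "top"; returns the picture (480x640x3 uint8, blue, green, red); there is no depth.
- vision.camera_model(name): a dict with "K" (3x3 intrinsics, pixels), "extrinsics" (4x4, takes a point from world to camera coordinates). Camera axes: x right, y down, z forward; pixel columns grow to the right and rows downward; lengths in m; the calibration is good to about 2 mm. A picture is of the moment at which its call begins. camera_model takes no time and is no camera call.
- ctrl.hand_in(): hands the job in; it is judged then, once.
The state is a dict: "time_s": time; "q": joint angles; "dq": joint speeds; "joint_efforts": joint torques, N m; "eef_pos": TCP position; "eef_rot": TCP orientation; "wrist_force": force on the tool from outside, world axes, zero at the start; "torque": the same for the moment, N m; "opening": opening from 0.0 (shut) to 1.0 (fully open); "grasp_force": force on a finger pad.
Only numpy, scipy, OpenCV 4.12 (cv2) and the standard library are available. Lean on these libraries where they do the work, as an engineer would, in place of code of your own. Each camera call takes 0.05 s, during which the arm holds its last target. There are 200 camera calls.

TASK

Lay up the steel injection tray for the vaccinator: stand the two sealed vials upright in the three-cell insert, one to a cell; lay the syringe with the capped needle lengthwise in the undivided insert; and put the box of alcohol pads, right way up, in the large bay beside the roll of tape. Set the glass vials down gently, without dropping them or knocking any vial over. The oral things do not belong on an injection tray: leave the vial with the pointed dropper and the needle-less oral syringe where they are.

Things in the scene. Friction and masses are not known exactly. Their poses are not given: they have to be found in the camera images.
- vial_1_center (a point): Sealed glass injection vial standing on the blue sheet: round amber body 30 mm across and 42 tall with a paper label, then a narrower crimped neck with a flat cap 23 mm across; 62 mm tall in all, about 45 g. The point is on its axis, half-way up (31 mm above its base); z up.
- vial_2_center (a point): Sealed glass injection vial standing on the blue sheet: round amber body 30 mm across and 42 tall with a paper label, then a narrower crimped neck with a flat cap 23 mm across; 62 mm tall in all, about 45 g. The point is on its axis, half-way up (31 mm above its base); z up. The same kind as vial_1.
- oral_vial_center (a point): Look-alike, to be left where it stands: the same glass vial (30 mm across), but with a pointed white dropper in place of the flat cap, 86 mm tall in all. The point is on its axis, 31 mm above its base.
- syringe_center (a point): 5 ml injection syringe lying flat on the sheet, 142 mm long (its x), 20 g: barrel 14 mm across from x = -49 to +26 mm; flat finger flange 30 mm wide, 14 tall at x = -50 keeps it from rolling; thumb disc at the -x end, needle cap 8 mm across at the +x end. The point is on the axis at half its length, 7 mm above what it lies on.
- oral_syringe_center (a point): Look-alike, to be left where it lies: an oral dosing syringe with the same 14 mm barrel, plunger pushed home, a blunt short tip and no needle cap, so only 98 mm long along its x. The point is on its axis at half its length, 7 mm above what it lies on.
- pad_box_center (a point): The closed carton of alcohol pads, 95 (its x) x 52 (its y) x 48 mm high, white with a blue band round its foot and a dark pull-out slot on top; about 90 g. It stands on the sheet. The point is its middle, 24 mm above its base.
- syringe_dish: White plastic bin fixed in the steel tray, 190 (its x) x 112 (y) x 22 mm high, walls 4, floor 3 mm (inside 182 x 104, 19 deep). Origin: centre of its underside, 4 mm above the table. No divider: the syringe lies in it along its x, either way round. The three inserts lie side by side in an order that changes.
- vial_insert: White plastic bin fixed in the steel tray, 190 (its x) x 112 (y) x 22 mm high, walls 4, floor 3 mm (inside 182 x 104, 19 deep). Origin: centre of its underside, 4 mm above the table. Two 4 mm dividers as high as the walls make three cells 58 (x) x 104 (y) mm, centres at x = -62, 0, +62 mm. Each sealed vial stands in a cell of its own, any cell.
- box_insert: White plastic bin fixed in the steel tray, 190 (its x) x 112 (y) x 22 mm high, walls 4, floor 3 mm (inside 182 x 104, 19 deep). Origin: centre of its underside, 4 mm above the table. One 4 mm divider at x = -31 mm: the small bay on its -x side holds a fixed roll of tape (48 mm across); the large bay, 120 (x) x 104 (y) mm, centre at x = +31 mm, is for the pad box.
Mind the look-alikes: they are no part of the job. Leave any yellow look-alike of the part that bears vial_1_center alone.

How it is judged:
At the end, for the whole second after the job is handed in: Sealed vials upright (0.15 rad) on the floor of two different cells; capped syringe flat in the undivided insert, within 0.4 rad of its length and 35 mm of its middle; pad box upright in the large bay, within 19 mm of its middle lengthwise; all at rest; both oral things within 30 mm of their start ((x of vial_1_center in the frame of vial_insert between -0.08 and -0.044 m or x of vial_1_center in the frame of vial_insert between -0.018 and 0.018 m or x of vial_1_center in the frame of vial_insert between 0.044 and 0.08 m) and y of vial_1_center in the frame of vial_insert between -0.042 and 0.042 m and z of vial_1_center in the frame of vial_insert between 0.028 and 0.04 m and angle between each of vial_1_center, vial_2_center's own z axis and vertical below 0.15 rad and linear speed of each of vial_1, vial_2, syringe, pad_box below 0.02 m/s and (x of vial_2_center in the frame of vial_insert between -0.08 and -0.044 m or x of vial_2_center in the frame of vial_insert between -0.018 and 0.018 m or x of vial_2_center in the frame of vial_insert between 0.044 and 0.08 m) and y of vial_2_center in the frame of vial_insert between -0.042 and 0.042 m and z of vial_2_center in the frame of vial_insert between 0.028 and 0.04 m and not (x of vial_1_center in the frame of vial_insert between -0.08 and -0.044 m and x of vial_2_center in the frame of vial_insert between -0.08 and -0.044 m) and not (x of vial_1_center in the frame of vial_insert between -0.018 and 0.018 m and x of vial_2_center in the frame of vial_insert between -0.018 and 0.018 m) and not (x of vial_1_center in the frame of vial_insert between 0.044 and 0.08 m and x of vial_2_center in the frame of vial_insert between 0.044 and 0.08 m) and x of syringe_center in the frame of syringe_dish between -0.035 and 0.035 m and y of syringe_center in the frame of syringe_dish between -0.048 and 0.048 m and z of syringe_center in the frame of syringe_dish between 0 and 0.018 m and angle between the x axis of syringe_center and the x axis of syringe_dish, either way round below 0.4 rad and x of pad_box_center in the frame of box_insert between 0.012 and 0.05 m and y of pad_box_center in the frame of box_insert between -0.035 and 0.035 m and z of pad_box_center in the frame of box_insert between 0.021 and 0.033 m and angle between pad_box_center's own z axis and vertical below 0.12 rad and distance of each of oral_vial_center, oral_syringe_center from where it was at the start of the episode below 0.03 m); the robot touches nothing.
It fails at once if the oral vial or the oral syringe is moved by more than 30 mm (distance of any of oral_vial_center, oral_syringe_center from where it was at the start of the episode above 0.03 m).
It fails at once if a vial is knocked over (tilted by more than 0.7 rad) (angle between any of vial_1_center, vial_2_center, oral_vial_center's own z axis and vertical above 0.7 rad).
It fails at once if a sealed vial is dropped into its insert (reaches 0.65 m/s just above the floor, a fall of more than about 20 mm) ((x of vial_1_center in the frame of vial_insert between -0.095 and 0.095 m and y of vial_1_center in the frame of vial_insert between -0.056 and 0.056 m and z of vial_1_center in the frame of vial_insert below 0.075 m and linear speed of vial_1 above 0.65 m/s) or (x of vial_2_center in the frame of vial_insert between -0.095 and 0.095 m and y of vial_2_center in the frame of vial_insert between -0.056 and 0.056 m and z of vial_2_center in the frame of vial_insert below 0.075 m and linear speed of vial_2 above 0.65 m/s)).
It also fails if it takes over 99 s, if anything falls off the work surface, if the arm or the gripper's body presses on something with over 40 N, if the wrist force passes 120 N, or if a joint passes its speed limit or range.

## Working session

There is one attempt and no reset: what is moved stays moved. The work goes in short steps, Python scripts to look and compute and a tool call to move; the robot and the scene stay as the last step left them, time stands still between calls to the robot, and variables do not carry over. Pictures are saved under pics/ and viewed, at most 14 in all, crops included, and the job is handed in when it is done.

Besides the shell and the picture viewer there is one more tool, called by a JSON object that holds its "api" and its "payload", one argument or row to a line. carry_out: Moves the arm, as the interface text tells. Its arguments: {"type":"object","properties":{"deltas":{"type":"string"}},"required":["deltas"]}

```bash
mkdir -p pics
python3 - <<'E'
from bench import sensors, vision, ctrl
import cv2,json
for n in("top","side"):
    cv2.imwrite(f"pics/{n}0.png",vision.camera(n)); m=vision.camera_model(n); print(n,m["K"],m["extrinsics"])
print(sensors.get_obs())
E
```

```text
top [[578.44269692   0.         323.95135973]
 [  0.         578.44269692 240.00158299]
 [  0.           0.           1.        ]] [[ 0.0161475  -0.99979577 -0.01215198 -0.01205348]
 [-0.99513769 -0.01488889 -0.09736169  0.59197211]
 [ 0.09716088  0.01366504 -0.99517487  1.10681347]
 [ 0.          0.          0.          1.        ]]
side [[572.48307204   0.         320.0691667 ]
 [  0.         572.48307204 239.94343268]
 [  0.           0.           1.        ]] [[-0.88360331 -0.46820032  0.00580089  0.50801585]
 [-0.24224022  0.44649162 -0.86137385  0.20273303]
 [ 0.40070546 -0.76251799 -0.50793842  0.77032097]
 [ 0.          0.          0.          1.        ]]
{'time_s': 0.1, 'q': array([-1.34229947e+00,  1.81481570e-01,  1.60788615e+00,  1.23941640e-05,
        1.35380189e+00, -2.06294284e-01]), 'dq': array([-3.98100173e-04, -1.05860717e-03, -2.85823898e-03, -2.18576373e-03,
        7.51535605e-04,  5.64321301e-05]), 'joint_efforts': array([ 1.61620446e-04, -4.45876336e+01, -3.52236879e+01, -3.61255225e-04,
        4.20495504e-03, -2.41981394e-05]), 'eef_pos': array([ 0.24211197, -0.52100656,  0.23047647]), 'eef_rot': array([-7.88499364e-04,  9.76462487e-01,  2.15685857e-01, -2.70264605e-06]), 'wrist_force': array([-0.35824127,  0.59815543,  0.57737923]), 'torque': array([ 0.06194736, -0.00766918, -0.01057254]), 'grasp_force': 0.0, 'opening': 0.9991997750919891}
```

View pics/top0.png

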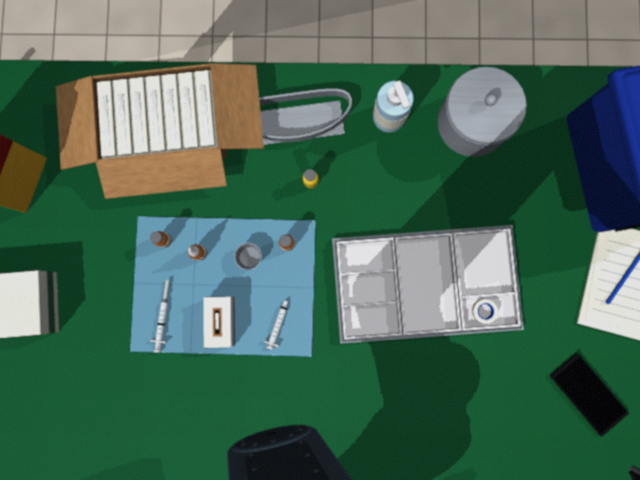

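View pics/side0.png

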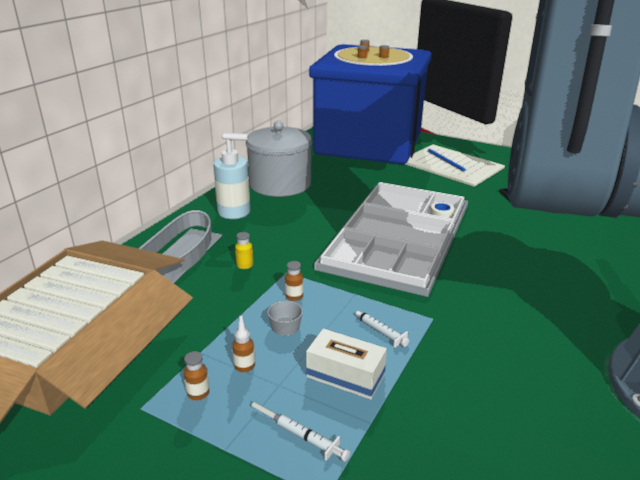

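The top view shows the sealed vials at (160,239) and (287,242), with the oral vial at (197,252). The capped syringe is at (163,315), the pad box at (218,321) and the oral syringe at (278,323). The inserts run vial (367,290), syringe (427,285), box (487,278) with the tape at its near end. I'll zoom in for exact pixels.

Run:
```python
import cv2
t=cv2.imread("pics/top0.png"); s=cv2.imread("pics/side0.png")
cv2.imwrite("pics/tz.png",cv2.resize(t[215:365,125:325],None,fx=4,fy=4,interpolation=cv2.INTER_CUBIC))
cv2.imwrite("pics/tray.png",cv2.resize(t[215:355,325:530],None,fx=3.9,fy=3.9,interpolation=cv2.INTER_CUBIC))
cv2.imwrite("pics/sz.png",cv2.resize(s[255:475,160:440],None,fx=2.7,fy=2.7,interpolation=cv2.INTER_CUBIC))
```

```text
(no output)
```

View pics/tz.png

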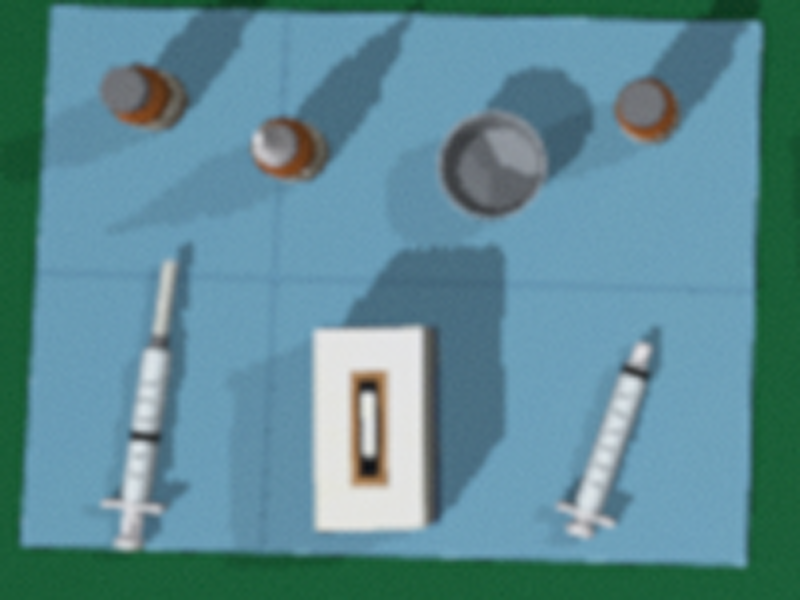

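View pics/tray.png

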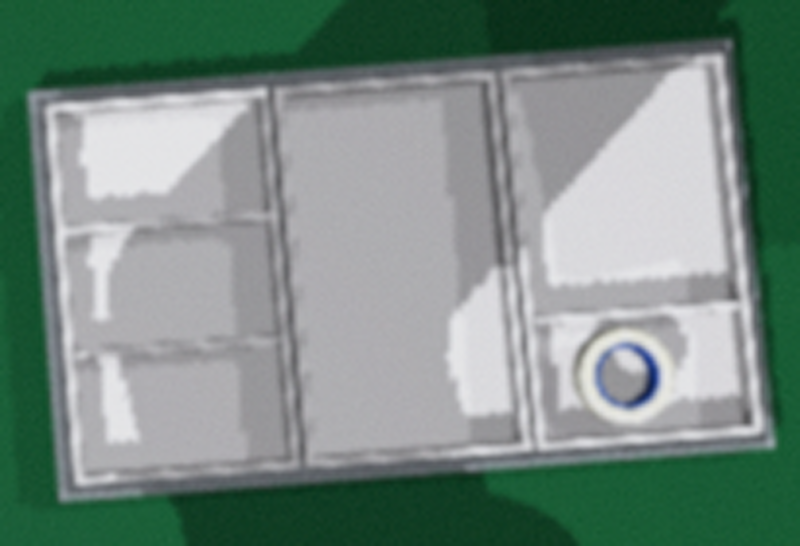

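View pics/sz.png

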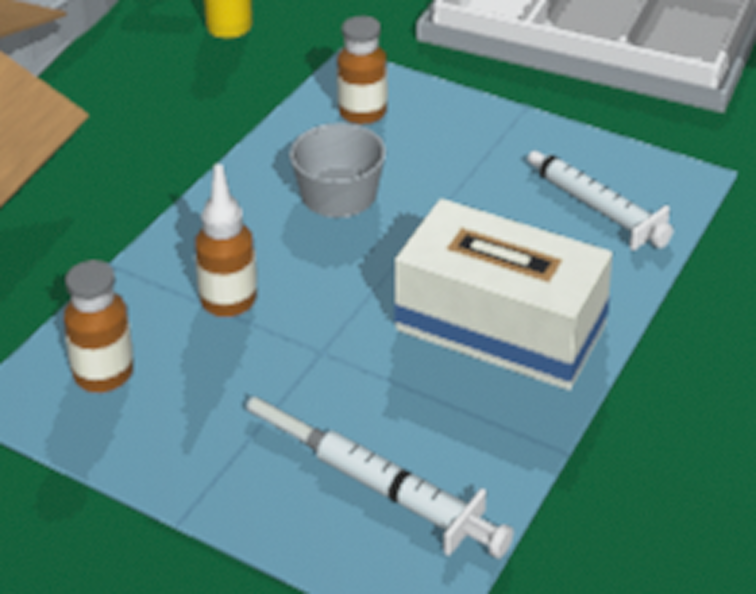

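Zoomed, the caps are at crop (125,90) and (645,105). The syringe runs from (169,262) to (127,547), and the box top corners are near (313,328) to (430,527). The insert rims are clear too, so I'll cast rays.

```bash
cat > h.py <<'E'
import numpy as np
from bench import sensors, vision, ctrl
from scipy.spatial.transform import Rotation as R
def ray(n,uv):
    m=vision.camera_model(n);E=m["extrinsics"];Rm=E[:3,:3]
    return -Rm.T@E[:3,3], Rm.T@np.linalg.solve(m["K"],[*uv,1])
def onz(n,uv,z):
    c,d=ray(n,uv);return c+d*(z-c[2])/d[2]
def tri(a,b):
    c1,d1=ray("top",a);c2,d2=ray("side",b)
    s=np.linalg.lstsq(np.c_[d1,-d2],c2-c1,rcond=None)[0];return (c1+d1*s[0]+c2+d2*s[1])/2
T=lambda x,y:(125+x/4,215+y/4)
Y=lambda x,y:(325+x/3.9,215+y/3.9)
S=lambda x,y:(160+x/2.7,255+y/2.7)
def delta(p,yaw=None):  # tool-frame shift (mm) from present pose to p
    o=sensors.get_obs();q=o["eef_rot"];r=R.from_quat(q,scalar_first=True)
    return np.round(r.inv().apply(np.array(p)-o["eef_pos"])*1000,1)
E
python3 - <<'E'
from h import *
np.set_printoptions(precision=4,suppress=True)
for n,a,b in (("vA",(125,90),(92,275)),("vB",(645,105),(361,28))):
    print(n,onz("top",T(*a),.062),onz("side",S(*b),.062),tri(T(*a),S(*b)))
print("oral neck",onz("top",T(290,150),.042), onz("side",S(226,297),.0))
for n,a,b,sa,sb in(("syr",(169,262),(127,547),(248,401),(503,541)),("oral",(645,345),(577,532),(533,157),(661,234))):
    p=onz("top",T(*a),.007);q=onz("top",T(*b),.007);p2=onz("side",S(*sa),.007);q2=onz("side",S(*sb),.007)
    print(n,(p+q)/2,(p2+q2)/2,p,q,np.linalg.norm(p-q),np.arctan2(*(p-q)[[1,0]]),np.arctan2(*(p2-q2)[[1,0]]))
B=np.array([onz("top",T(*a),.048) for a in((313,328),(424,326),(430,527),(313,530))]);print("box",B.mean(0),B)
B2=np.array([onz("side",S(*a),.048) for a in((446,201),(609,254),(572,316),(397,260))]);print("box side",B2.mean(0),B2)
for n,c in(("vial",((50,105),(268,90),(297,468),(78,482))),("dish",((272,90),(495,72),(527,448),(300,465))),("boxi",((500,72),(725,55),(765,430),(537,447)))):
    C=np.array([onz("top",Y(*a),.026) for a in c]);d=C[0]+C[1]-C[2]-C[3];print(n,C.mean(0),np.arctan2(d[1],d[0]),np.linalg.norm(d)/2,np.linalg.norm(C[0]-C[1]))
o=sensors.get_obs();print(R.from_quat(o["eef_rot"],scalar_first=True).as_matrix())
E
```

```text
vA [0.5889 0.3176 0.062 ] [0.5883 0.3192 0.062 ] [0.5891 0.3181 0.0608]
vB [0.5854 0.0685 0.062 ] [0.5841 0.0736 0.062 ] [0.5862 0.0691 0.0586]
oral neck [0.5628 0.2421 0.042 ] [0.5655 0.248  0.    ]
syr [0.4382 0.316  0.007 ] [0.4401 0.3156 0.007 ] [0.5084 0.3086 0.007 ] [0.368  0.3234 0.007 ] 0.141161998659546 -0.10496407354915141 -0.1048007172357452
oral [0.4251 0.0859 0.007 ] [0.4253 0.0867 0.007 ] [0.4711 0.0702 0.007 ] [0.3791 0.1016 0.007 ] 0.09720924075251329 -0.32905964335727883 -0.3087347762235984
box [0.4303 0.1975 0.048 ] [[0.477  0.2264 0.048 ]
 [0.4788 0.1732 0.048 ]
 [0.3839 0.1673 0.048 ]
 [0.3816 0.2229 0.048 ]]
box side [0.4285 0.2003 0.048 ] [[0.4738 0.1762 0.048 ]
 [0.3837 0.1741 0.048 ]
 [0.3825 0.2229 0.048 ]
 [0.4742 0.2278 0.048 ]]
vial [ 0.4996 -0.0929  0.026 ] 0.08407817418814474 0.18859027814277604 0.1101350110030032
dish [ 0.5101 -0.2053  0.026 ] 0.07865542067249273 0.187581261586291 0.11266515468853926
boxi [ 0.5208 -0.3216  0.026 ] 0.09116917343473949 0.18754678430406713 0.11351046798823546
[[ 0.907   0.4212 -0.0003]
 [ 0.4212 -0.907   0.0015]
 [ 0.0003 -0.0015 -1.    ]]
```

{"api": "carry_out", "payload": {
  "deltas": "30 -20 5 0 0 0.02 0.35; 80 -56 10 0 0 0.08 0.35; 136 -95 15 0 0 0.14 0.35; 192 -134 20 0 0 0.2 0.35; 248 -173 25 0 0 0.26 0.35; 300 -209 30 0 0 0.32 0.35; 352 -245 40 0 0 0.38 0.35; 404 -282 50 0 0 0.435 0.35; 456 -318 60 0 0 0.435 0.35; 510 -356 61 0 0 0.435 0.35; 545 -380 61 0 0 0.435 0.35; 561 -391 61 0 0 0.435 0.35"
}}

```text
time_s: 1.6
eef_pos: [0.5869, 0.0726, 0.1696]
eef_rot: [-0.0, 1.0, 0.001, -0.0]
wrist_force: [0.2, 0.1, -0.2]
opening: 0.645
grasp_force: 0.0
```

{"api": "carry_out", "payload": {
  "deltas": "0 0 0 0 0 0 0.35; 0 0 20 0 0 0 0.35; 0 0 50 0 0 0 0.35; 0 0 75 0 0 0 0.35; 0 0 75 0 0 0 0.35; 0 0 75 0 0 0 0.35"
}}

```text
time_s: 2.35
eef_pos: [0.5867, 0.0687, 0.0962]
eef_rot: [0.0, 1.0, -0.001, 0.0]
wrist_force: [0.0, -0.2, 0.4]
opening: 0.648
grasp_force: 0.0
```

Run:
```python
from h import *
import cv2
s=vision.camera("side");t=vision.camera("top")
cv2.imwrite("pics/c1.png",np.hstack([cv2.resize(s[170:330,220:380],(480,480)),cv2.resize(t[200:300,236:336],(300,300)).copy() if 0 else cv2.resize(t[215:275,256:316],(300,480))]))
print(delta([.5857,.0695,.012]),sensors.get_obs()["eef_pos"])
```

```text
[-1.8 -0.5 84.9] [0.58728182 0.06897667 0.09686496]
```

View pics/c1.png

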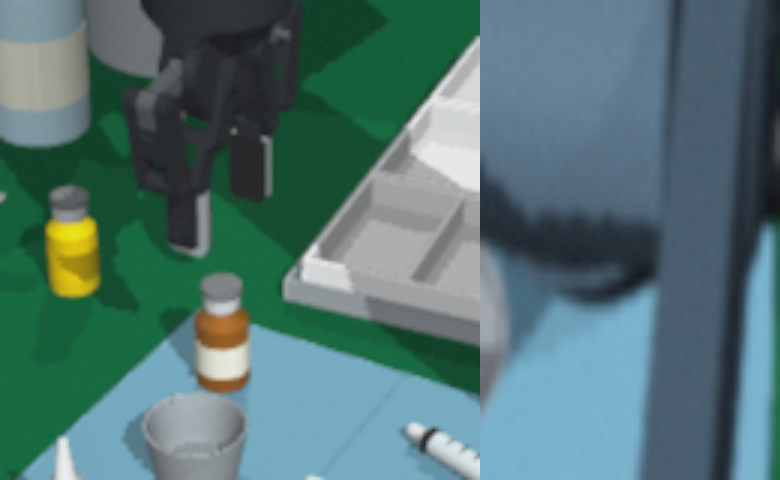

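The fingers straddle the vial, which sits at crop (222,330), midway between the pads. Next I descend and grip.

{"api": "carry_out", "payload": {
  "deltas": "-1 0 20 0 0 0 0.35; -1 0 40 0 0 0 0.35; -1 0 55 0 0 0 0.35; -1 0 70 0 0 0 0.35; -1 0 80 0 0 0 0.35; -1 0 84 0 0 0 0.35; -1 0 84 0 0 0 0.35; -1 0 84 0 0 0 0.45; -1 0 84 0 0 0 0.55; -1 0 84 0 0 0 0.65; -1 0 84 0 0 0 0.75; -1 0 84 0 0 0 0.75"
}}

```text
time_s: 3.95
eef_pos: [0.5858, 0.0694, 0.0119]
eef_rot: [0.0, 1.0, -0.0, 0.0]
wrist_force: [-0.4, -0.2, 6.0]
opening: 0.332
grasp_force: 59.2
```

{"api": "carry_out", "payload": {
  "deltas": "0 0 0 0 0 0 0.75; 0 0 0 0 0 0 0.75; 0 0 -5 0 0 0 0.75; 0 0 -15 0 0 0 0.75; 0 0 -35 0 0 0 0.75; 0 0 -60 0 0 0 0.75; 0 0 -85 0 0 0 0.75; 0 0 -100 0 0 0 0.75; 0 0 -105 0 0 0 0.75; 0 0 -105 0 0 0 0.75"
}}

```text
time_s: 5.2
eef_pos: [0.5852, 0.0694, 0.1163]
eef_rot: [0.0, 1.0, -0.0, -0.0]
wrist_force: [1.3, -0.2, -0.2]
opening: 0.336
grasp_force: 59.1
```

{"api": "carry_out", "payload": {
  "deltas": "-2 15 0 0 0 0 0.75; -8 45 0 0 0 0 0.75; -14 85 0 0 0 0 0.75; -20 125 0 0 0 0 0.75; -23 148 0 0 0 0 0.75; -23 157 0 0 0 0 0.75; -23 157 0 0 0 0 0.75; -23 157 15 0 0 0 0.75; -23 157 40 0 0 0 0.75; -23 157 65 0 0 0 0.75; -23 157 75 0 0 0 0.75; -23 157 75 0 0 0 0.75"
}}

```text
time_s: 6.7
eef_pos: [0.5616, -0.0867, 0.0402]
eef_rot: [-0.0, 1.0, 0.0, -0.001]
wrist_force: [-0.1, -0.9, 0.1]
opening: 0.337
grasp_force: 59.2
```

Run:
```python
from h import *
import cv2
s=vision.camera("side")
cv2.imwrite("pics/c2.png",cv2.resize(s[150:310,300:480],None,fx=3,fy=3))
print(delta([.562,-.088,.020]))
```

```text
[-0.4  0.9 21.2]
```

View pics/c2.png

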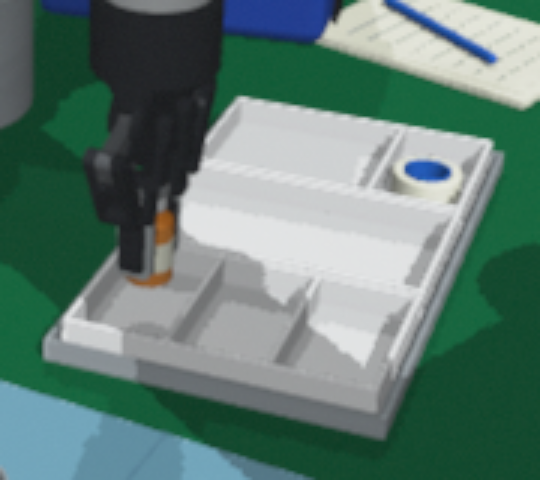

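The vial is held upright over the far cell, at crop (150,260). I lower it slowly and release it with a partial opening.

{"api": "carry_out", "payload": {
  "deltas": "0 1 6 0 0 0 0.75; 0 1 12 0 0 0 0.75; 0 1 16 0 0 0 0.75; 0 1 18 0 0 0 0.75; 0 1 20 0 0 0 0.75; 0 1 20 0 0 0 0.75; 0 1 20 0 0 0 0.75"
}}

```text
time_s: 7.62
eef_pos: [0.5624, -0.0886, 0.0214]
eef_rot: [0.0, 1.0, -0.0, 0.0]
wrist_force: [0.5, -0.0, -0.2]
opening: 0.333
grasp_force: 59.2
```

{"api": "carry_out", "payload": {
  "deltas": "0 0 1 0 0 0 0.75; 0 0 2 0 0 0 0.75; 0 0 2 0 0 0 0.75; 0 0 2 0 0 0 0.62; 0 0 2 0 0 0 0.55; 0 0 2 0 0 0 0.48; 0 0 2 0 0 0 0.42; 0 0 2 0 0 0 0.42; 0 0 -15 0 0 0 0.42; 0 0 -45 0 0 0 0.42; 0 0 -85 0 0 0 0.42; 0 0 -125 0 0 0 0.35"
}}

```text
time_s: 9.12
eef_pos: [0.5624, -0.0886, 0.1488]
eef_rot: [0.0, 1.0, -0.0, 0.0]
wrist_force: [0.2, -1.1, 0.2]
opening: 0.652
grasp_force: 0.0
```

{"api": "carry_out", "payload": {
  "deltas": "2 -30 0 0 0 0 0.35; 6 -85 0 0 0 0 0.35; 10 -145 0 0 0 0 0.35; 14 -205 0 0 0 0 0.35; 18 -265 0 0 0 0 0.35; 22 -325 0 0 0 0 0.35; 25 -375 0 0 0 0 0.35; 26 -400 0 0 0 0 0.35; 26 -407 0 0 0 0 0.35; 26 -407 0 0 0 0 0.35; 26 -407 20 0 0 0 0.35; 26 -407 20 0 0 0 0.35"
}}

```text
time_s: 10.62
eef_pos: [0.5868, 0.3164, 0.1232]
eef_rot: [0.001, 1.0, -0.001, -0.003]
wrist_force: [-0.6, 0.1, -0.7]
opening: 0.65
grasp_force: 0.0
```

Run:
```python
from h import *
import cv2
s=vision.camera("side");t=vision.camera("top")
cv2.imwrite("pics/c3.png",np.hstack([cv2.resize(s[225:415,120:280],(480,570)),cv2.resize(t[220:350,340:450],(320,570))[:,:]]))
print(delta([.589,.318,.012]))
```

```text
[  1.2  -0.8 113.2]
```

View pics/c3.png

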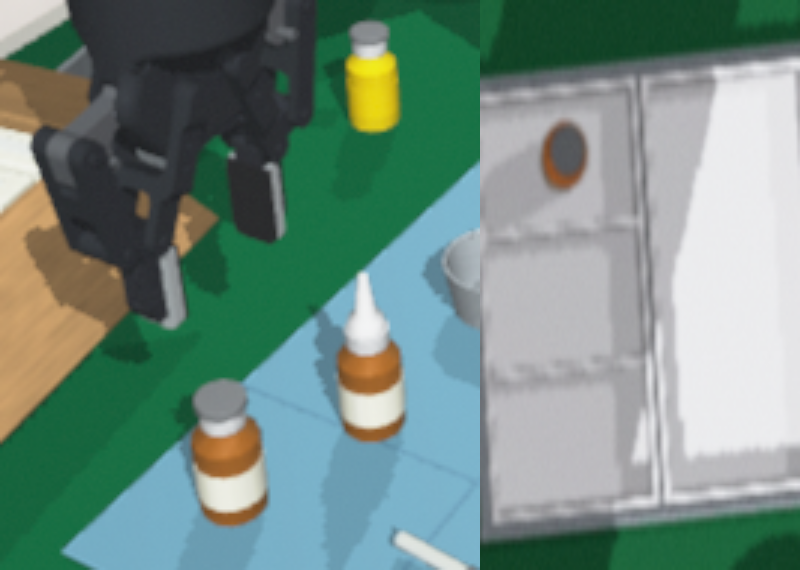

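Vial B stands upright in the far cell, at crop (563,153) on the right. On the left the gripper is above vial A, at (228,450), and clear of the oral vial.

{"api": "carry_out", "payload": {
  "deltas": "1 -1 20 0 0 0 0.35; 1 -1 45 0 0 0 0.35; 1 -1 70 0 0 0 0.35; 1 -1 90 0 0 0 0.35; 1 -1 104 0 0 0 0.35; 1 -1 112 0 0 0 0.35; 1 -1 112 0 0 0 0.35; 1 -1 112 0 0 0 0.45; 1 -1 112 0 0 0 0.55; 1 -1 112 0 0 0 0.65; 1 -1 112 0 0 0 0.75; 1 -1 112 0 0 0 0.75"
}}

```text
time_s: 12.22
eef_pos: [0.59, 0.3197, 0.0152]
eef_rot: [-0.0, 1.0, -0.0, 0.001]
wrist_force: [-0.2, -0.1, 5.7]
opening: 0.329
grasp_force: 59.2
```

{"api": "carry_out", "payload": {
  "deltas": "0 0 0 0 0 0 0.75; 0 0 0 0 0 0 0.75; 0 0 -5 0 0 0 0.75; 0 0 -15 0 0 0 0.75; 0 0 -35 0 0 0 0.75; 0 0 -65 0 0 0 0.75; 0 0 -100 0 0 0 0.75; 0 0 -130 0 0 0 0.75; 0 0 -150 0 0 0 0.75; 0 0 -155 0 0 0 0.75; 0 0 -155 0 0 0 0.75"
}}

```text
time_s: 13.6
eef_pos: [0.5891, 0.3193, 0.1689]
eef_rot: [0.0, 1.0, -0.0, -0.0]
wrist_force: [-0.8, 0.2, -0.5]
opening: 0.33
grasp_force: 59.1
```

{"api": "carry_out", "payload": {
  "deltas": "-5 15 0 0 0 0 0.75; -20 55 0 0 0 0 0.75; -38 105 0 0 0 0 0.75; -56 155 0 0 0 0 0.75; -74 205 0 0 0 0 0.75; -92 255 0 0 0 0 0.75; -110 305 0 0 0 0 0.75; -128 355 0 0 0 0 0.75; -142 393 0 0 0 0 0.75; -149 412 0 0 0 0 0.75; -151 417 0 0 0 0 0.75; -151 417 0 0 0 0 0.75"
}}

```text
time_s: 15.1
eef_pos: [0.4377, -0.0974, 0.1688]
eef_rot: [-0.0, 1.0, -0.0, -0.0]
wrist_force: [-0.5, 0.5, -0.7]
opening: 0.331
grasp_force: 59.2
```

{"api": "carry_out", "payload": {
  "deltas": "0 0 15 0 0 0 0.75; 0 0 45 0 0 0 0.75; 0 0 80 0 0 0 0.75; 0 0 105 0 0 0 0.75; 0 0 125 0 0 0 0.75; 0 0 135 0 0 0 0.75; 0 0 140 0 0 0 0.75; 0 0 142 0 0 0 0.75; 0 0 142 0 0 0 0.75; 0 0 142 0 0 0 0.75"
}}

```text
time_s: 16.35
eef_pos: [0.4387, -0.0978, 0.0278]
eef_rot: [0.0, 1.0, -0.0, 0.001]
wrist_force: [0.1, -0.4, 0.1]
opening: 0.33
grasp_force: 59.2
```

{"api": "carry_out", "payload": {
  "deltas": "0 0 2 0 0 0 0.75; 0 0 4 0 0 0 0.75; 0 0 5 0 0 0 0.75; 0 0 6 0 0 0 0.75; 0 0 6 0 0 0 0.75; 0 0 6 0 0 0 0.75"
}}

```text
time_s: 17.1
eef_pos: [0.4383, -0.0976, 0.0213]
eef_rot: [-0.0, 1.0, -0.0, 0.0]
wrist_force: [-1.0, 0.5, -0.4]
opening: 0.336
grasp_force: 59.2
```

{"api": "carry_out", "payload": {
  "deltas": "0 0 1 0 0 0 0.75; 0 0 1 0 0 0 0.75; 0 0 1 0 0 0 0.62; 0 0 1 0 0 0 0.55; 0 0 1 0 0 0 0.48; 0 0 1 0 0 0 0.42; 0 0 1 0 0 0 0.42; 0 0 -15 0 0 0 0.42; 0 0 -45 0 0 0 0.42; 0 0 -85 0 0 0 0.42; 0 0 -120 0 0 0 0.2; 0 0 -125 0 0 0 0"
}}

```text
time_s: 18.6
eef_pos: [0.44, -0.0984, 0.1489]
eef_rot: [0.001, 1.0, -0.0, 0.002]
wrist_force: [0.2, -0.1, -0.5]
opening: 0.973
grasp_force: 0.0
```

Run:
```python
from h import *
print(delta([.4295,.199,.14]),sensors.get_obs()["eef_pos"])
```

```text
[ -10.5 -297.4    8.1] [ 0.43995573 -0.09837364  0.14885582]
```

{"api": "carry_out", "payload": {
  "deltas": "0 -20 0 0 0 -0.01 0; -2 -70 0 0 0 -0.03 0; -4 -130 0 0 0 -0.05 0; -7 -190 0 0 0 -0.05 0; -9 -245 0 0 0 -0.05 0; -10 -285 0 0 0 -0.05 0; -10 -297 0 0 0 -0.05 0; -10 -297 10 0 0 -0.05 0; -10 -297 30 0 0 -0.05 0; -10 -297 45 0 0 -0.05 0; -10 -297 45 0 0 -0.05 0; -10 -297 45 0 0 -0.05 0"
}}

```text
time_s: 20.1
eef_pos: [0.4287, 0.199, 0.1015]
eef_rot: [0.0, 1.0, 0.024, 0.0]
wrist_force: [-0.3, 0.5, 0.6]
opening: 0.996
grasp_force: 0.0
```

{"api": "carry_out", "payload": {
  "deltas": "0 0 20 0 0 0 0; 0 0 45 0 0 0 0; 0 0 70 0 0 0 0; 0 0 82 0 0 0 0; 0 0 88 0 0 0 0; 0 0 88 0 0 0 0; 0 0 88 0 0 0 0.15; 0 0 88 0 0 0 0.25; 0 0 88 0 0 0 0.35; 0 0 88 0 0 0 0.45; 0 0 88 0 0 0 0.55; 0 0 88 0 0 0 0.55"
}}

```text
time_s: 21.6
eef_pos: [0.4288, 0.1996, 0.0138]
eef_rot: [-0.0, 1.0, 0.025, 0.0]
wrist_force: [-0.8, -0.2, 4.6]
opening: 0.599
grasp_force: 62.8
```

{"api": "carry_out", "payload": {
  "deltas": "0 0 0 0 0 0 0.55; 0 0 -5 0 0 0 0.55; 0 0 -20 0 0 0 0.55; 0 0 -50 0 0 0 0.55; 0 0 -90 0 0 0 0.55; 0 0 -125 0 0 0 0.55; 0 0 -145 0 0 0 0.55; 3 15 -150 0 0 0 0.55; 10 55 -150 0 0 0 0.55; 20 105 -150 0 0 0 0.55; 29 155 -150 0 0 0 0.55; 38 205 -150 0 0 -0.01 0.55"
}}

```text
time_s: 23.1
eef_pos: [0.4759, -0.0057, 0.1626]
eef_rot: [-0.0, 1.0, 0.03, -0.001]
wrist_force: [0.3, 1.2, -1.1]
opening: 0.596
grasp_force: 62.6
```

{"api": "carry_out", "payload": {
  "deltas": "10 50 0 0 0 -0.01 0.55; 19 100 0 0 0 -0.02 0.55; 28 150 0 0 0 -0.023 0.55; 38 205 0 0 0 -0.023 0.55; 47 255 0 0 0 -0.023 0.55; 55 295 0 0 0 -0.023 0.55; 58 313 0 0 0 -0.023 0.55; 59 318 0 0 0 -0.023 0.55; 59 318 0 0 0 -0.023 0.55; 59 318 0 0 0 -0.023 0.55"
}}

```text
time_s: 24.35
eef_pos: [0.5543, -0.3159, 0.1633]
eef_rot: [-0.0, 0.999, 0.042, -0.0]
wrist_force: [-0.6, 1.2, -1.7]
opening: 0.6
grasp_force: 62.7
```

Run:
```python
from h import *
o=sensors.get_obs();print(delta([.552,-.3185,.021]),o["eef_pos"],o["eef_rot"],o["opening"])
```

```text
[ -2.5   2.5 142.3] [ 0.55434716 -0.31586215  0.16328103] [-2.97099088e-04  9.99113570e-01  4.20946600e-02 -1.61019533e-04] 0.6002530325186564
```

{"api": "carry_out", "payload": {
  "deltas": "-2 2 15 0 0 0 0.55; -2 2 45 0 0 0 0.55; -2 2 80 0 0 0 0.55; -2 2 105 0 0 0 0.55; -2 2 122 0 0 0 0.55; -2 2 132 0 0 0 0.55; -2 2 137 0 0 0 0.55; -2 2 140 0 0 0 0.55; -2 2 141 0 0 0 0.55; -2 2 141 0 0 0 0.55; -2 2 141 0 0 0 0.55"
}}

```text
time_s: 25.72
eef_pos: [0.5528, -0.3196, 0.0227]
eef_rot: [0.0, 0.999, 0.041, 0.0]
wrist_force: [0.1, -0.0, -0.6]
opening: 0.601
grasp_force: 62.7
```

Run:
```python
from h import *
import cv2
s=vision.camera("side");t=vision.camera("top")
cv2.imwrite("pics/c4.png",np.hstack([cv2.resize(s[150:310,300:480],(500,444)),cv2.resize(t[220:350,450:530],(273,444))]))
```

```text
(no output)
```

View pics/c4.png

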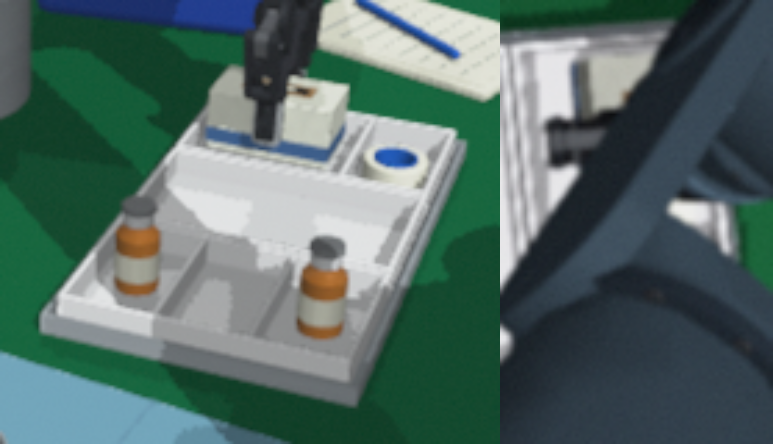

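Both vials stand in their cells, at crop (138,250) and (322,290). The box is low in the large bay, so I lower it the last 2 mm and release.

{"api": "carry_out", "payload": {
  "deltas": "0 0 1 0 0 0 0.55; 0 0 2 0 0 0 0.55; 0 0 2 0 0 0 0.4; 0 0 2 0 0 0 0.32; 0 0 2 0 0 0 0.28; 0 0 2 0 0 0 0.28; 0 0 2 0 0 0 0.28; 0 0 -20 0 0 0 0.28; 0 0 -60 0 0 0 0.28; 0 0 -110 0 0 0 0.3; 0 0 -140 0 0 0 0.4; 0 0 -140 0 0 0 0.5"
}}

```text
time_s: 27.32
eef_pos: [0.5546, -0.3211, 0.1676]
eef_rot: [0.003, 0.999, 0.041, 0.003]
wrist_force: [0.1, -0.2, -0.7]
opening: 0.497
grasp_force: 0.0
```

Run:
```python
from h import *
o=sensors.get_obs();print(delta([.437,.316,.15]),o["eef_pos"],o["eef_rot"],o["opening"],o["q"])
```

```text
[ -64.5 -644.7   13.4] [ 0.55461149 -0.32106491  0.16761392] [0.00287282 0.99913083 0.04147072 0.00308409] 0.4974498830010174 [-7.09638110e-01  3.76922764e-01  1.49518245e+00  1.03966842e-05
  1.26105779e+00  7.78189121e-01]
```

{"api": "carry_out", "payload": {
  "deltas": "-3 -30 0 0 0 0 0.5; -8 -80 0 0 0 0.03 0.5; -14 -140 0 0 0 0.06 0.5; -20 -200 0 0 0 0.1 0.5; -26 -260 0 0 0 0.14 0.5; -32 -320 0 0 0 0.188 0.5; -38 -380 0 0 0 0.188 0.5; -44 -440 5 0 0 0.188 0.5; -50 -500 10 0 0 0.188 0.5; -56 -560 15 0 0 0.188 0.5; -60 -615 15 0 0 0.188 0.5; -62 -643 15 0 0 0.188 0.5"
}}

```text
time_s: 28.82
eef_pos: [0.4359, 0.3185, 0.1465]
eef_rot: [0.0, 0.999, -0.051, -0.001]
wrist_force: [0.8, -0.8, -0.2]
opening: 0.503
grasp_force: 0.0
```

{"api": "carry_out", "payload": {
  "deltas": "0 0 0 0 0 0 0.5; 0 0 20 0 0 0 0.5; 0 0 60 0 0 0 0.5; 0 0 90 0 0 0 0.5; 0 0 90 0 0 0 0.5; 0 0 90 0 0 0 0.5"
}}

```text
time_s: 29.58
eef_pos: [0.4384, 0.3158, 0.0582]
eef_rot: [-0.0, 0.999, -0.053, 0.0]
wrist_force: [0.8, 0.3, -0.3]
opening: 0.5
grasp_force: 0.0
```

Run:
```python
from h import *
import cv2
o=sensors.get_obs();print(delta([.437,.316,.004]),o["eef_pos"],o["eef_rot"],o["opening"])
s=vision.camera("side");cv2.imwrite("pics/c5.png",cv2.resize(s[330:480,200:400],None,fx=3,fy=3))
```

```text
[-1.4 -0.  54.2] [0.43838915 0.31579224 0.05822496] [-1.42829445e-04  9.98595701e-01 -5.29757676e-02  4.16059631e-04] 0.4997864687765079
```

View pics/c5.png

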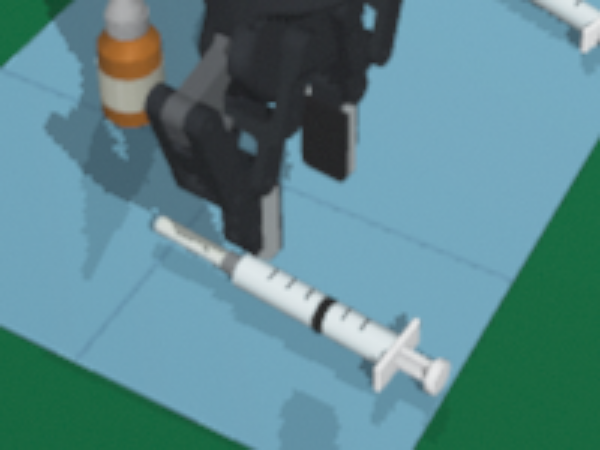

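The fingers are above the barrel, whose middle is at crop (310,310), and aligned with it. I descend and close.

{"api": "carry_out", "payload": {
  "deltas": "-1 0 15 0 0 0 0.5; -1 0 30 0 0 0 0.5; -1 0 42 0 0 0 0.5; -1 0 50 0 0 0 0.5; -1 0 54 0 0 0 0.5; -1 0 54 0 0 0 0.5; -1 0 54 0 0 0 0.65; -1 0 54 0 0 0 0.75; -1 0 54 0 0 0 0.85; -1 0 54 0 0 0 0.95; -1 0 54 0 0 0 0.95; -1 0 54 0 0 0 0.95"
}}

```text
time_s: 31.12
eef_pos: [0.437, 0.3165, 0.0038]
eef_rot: [-0.0, 0.999, -0.053, 0.0]
wrist_force: [-1.4, 0.5, 5.2]
opening: 0.135
grasp_force: 58.7
```

{"api": "carry_out", "payload": {
  "deltas": "0 0 0 0 0 0 0.95; 0 0 -5 0 0 0 0.95; 0 0 -20 0 0 0 0.95; 0 0 -50 0 0 0 0.95; 0 0 -90 0 0 0 0.95; 0 0 -125 0 0 0 0.95; 0 0 -145 0 0 0 0.95; 5 20 -150 0 0 0 0.95; 15 60 -150 0 0 -0.02 0.95; 28 110 -150 0 0 -0.05 0.95; 40 160 -150 0 0 -0.08 0.95; 53 210 -150 0 0 -0.11 0.95"
}}

```text
time_s: 32.62
eef_pos: [0.4674, 0.1004, 0.1543]
eef_rot: [0.0, 1.0, 0.003, 0.001]
wrist_force: [1.1, -0.2, -0.3]
opening: 0.133
grasp_force: 58.7
```

Run:
```python
from h import *
o=sensors.get_obs();print(delta([.510,-.2055,.15]),o["eef_pos"],o["eef_rot"],o["opening"])
```

```text
[ 40.7 306.2   4.4] [0.46739971 0.10042864 0.1543154 ] [2.12996745e-05 9.99994932e-01 3.10413021e-03 7.06543374e-04] 0.13340704618039656
```

{"api": "carry_out", "payload": {
  "deltas": "7 50 0 0 0 -0.02 0.95; 14 100 0 0 0 -0.04 0.95; 21 155 0 0 0 -0.06 0.95; 28 205 0 0 0 -0.076 0.95; 35 255 0 0 0 -0.076 0.95; 40 290 0 0 0 -0.076 0.95; 41 305 0 0 0 -0.076 0.95; 41 307 0 0 0 -0.076 0.95; 41 307 15 0 0 -0.076 0.95; 41 307 45 0 0 -0.076 0.95; 41 307 80 0 0 -0.076 0.95; 41 307 100 0 0 -0.076 0.95"
}}

```text
time_s: 34.12
eef_pos: [0.5082, -0.2022, 0.0504]
eef_rot: [-0.001, 0.999, 0.041, -0.002]
wrist_force: [0.5, -0.1, 0.5]
opening: 0.138
grasp_force: 58.7
```

{"api": "carry_out", "payload": {
  "deltas": "0 0 10 0 0 0 0.95; 0 0 22 0 0 0 0.95; 0 0 32 0 0 0 0.95; 0 0 38 0 0 0 0.95; 0 0 40 0 0 0 0.95; 0 0 40 0 0 0 0.95; 0 0 40 0 0 0 0.95"
}}

```text
time_s: 35.0
eef_pos: [0.51, -0.2051, 0.0137]
eef_rot: [0.0, 0.999, 0.04, 0.0]
wrist_force: [-0.8, -1.0, -0.1]
opening: 0.135
grasp_force: 58.7
```

{"api": "carry_out", "payload": {
  "deltas": "0 0 1 0 0 0 0.95; 0 0 2 0 0 0 0.95; 0 0 3 0 0 0 0.95; 0 0 3 0 0 0 0.8; 0 0 3 0 0 0 0.65; 0 0 3 0 0 0 0.5; 0 0 3 0 0 0 0.5; 0 0 3 0 0 0 0.5; 0 0 -15 0 0 0 0.5; 0 0 -60 0 0 0 0.5; 0 0 -115 0 0 0 0.5; 0 0 -170 0 0 0 0.5"
}}

```text
time_s: 36.5
eef_pos: [0.5097, -0.2048, 0.1863]
eef_rot: [0.0, 0.999, 0.04, 0.0]
wrist_force: [1.2, -0.7, -0.4]
opening: 0.5
grasp_force: 0.0
```

{"api": "carry_out", "payload": {
  "deltas": "-40 0 0 0 0 0 0.5; -70 40 0 0 0 0 0.5; -100 90 0 0 0 0 0.5; -130 140 0 0 0 0 0.5; -150 190 0 0 0 0 0.5; -160 240 0 0 0 0 0.5; -170 300 0 0 0 0 0.5; -170 300 0 0 0 0 0.5"
}}

```text
time_s: 37.5
eef_pos: [0.363, -0.5216, 0.184]
eef_rot: [0.001, 0.999, 0.038, 0.0]
wrist_force: [1.0, 1.2, 0.5]
opening: 0.5
grasp_force: 0.0
```

Run:
```python
from h import *
import cv2
s=vision.camera("side");t=vision.camera("top")
cv2.imwrite("pics/f.png",np.hstack([cv2.resize(s[150:480,150:480],(400,400)),cv2.resize(t[220:350,340:530],(400,274))[:,:] if 0 else cv2.copyMakeBorder(cv2.resize(t[215:355,330:530],(400,280)),0,120,0,0,0)]))
```

```text
(no output)
```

View pics/f.png

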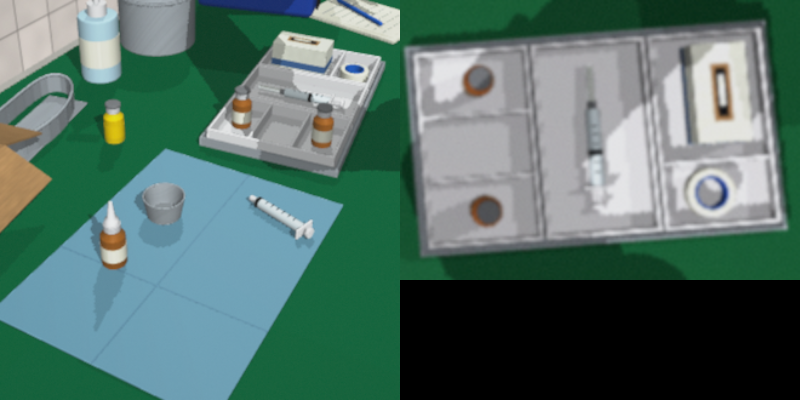

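The vials stand in the end cells, at crop (480,80) and (487,210). The syringe lies lengthwise in the dish at (594,140), and the box is upright in the large bay at (720,92). The oral things are undisturbed. I'll check the numbers, then hand in.

Run:
```python
from h import *
F=lambda x,y:(330+(x-400)/2,215+y/2)
def loc(p,c,y=.084):
    d=(p-np.array(c))[:2];return np.round([d@[np.cos(y),np.sin(y)],d@[-np.sin(y),np.cos(y)]],4)
b=loc(onz("top",F(720,92),.055),[.5208,-.3205,0]);s=loc(onz("top",F(594,140),.014),[.5101,-.2055,0])
v=[loc(onz("top",F(*a),.069),[.4996,-.0929,0]) for a in((481,77),(488,211))]
print(b,s,v)
if .016<b[0]<.046 and abs(s[0])<.028 and .05<v[0][0]<.074 and -.074<v[1][0]<-.05: print(ctrl.hand_in())
```

```text
[ 0.0332 -0.0023] [-0.0027 -0.0013] [array([ 0.0642, -0.0042]), array([-0.0613, -0.0012])]
the job is handed in; nothing more can be done
None
```

The tray is laid and handed in: both sealed vials, the capped syringe and the pad box measured within their limits in the last camera check, the oral items were left where they were, and the judge's verdict was not shown.

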